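# Switch on the hob with its key

### The job

Switch the induction hob on with its key. Take the flat-headed key (not the round-headed one, which stays in the stand) out of the wooden stand, push it fully home into the key switch on the hob's front strip, turn it clockwise (seen from above) as far as it goes, and leave it there in the switch.

Things in the scene. Friction and masses are not known exactly. Their poses are not given: they have to be found in the camera images.
- key_bow (a point): Centre of the head of the hob's key: flat black upright block, 14 mm thick (own x), 40 wide (y), 46 tall (z up); grip it across the 14 mm. Below it a steel blade 7 (x) x 18 (y) mm, 30 long, rounded tip: 53 mm below this point. Works either way round. 60 g. Stands loose in one of two round wells of a fixed wooden stand (70 x 170 mm, 44 high), its head resting on the stand's top.
- round_key_head (a point): Head of the other key, 53 mm above its tip: black round knob, 36 mm across, top 23 mm above this point, on a round 16 mm stem that does not fit the hob's switch. It stands in the stand's other well, 90 mm from the hob's key (which is in which well varies), and is to stay there.
- keyhole (a point): Middle of the slot's mouth, on top of the round metal key switch (68 mm across, 8 mm proud) at the left of the front strip of a fixed steel hob with a black glass top (260 x 280 mm, 58 high). z is up; slot 11 mm wide (x), 22 long (y), 34 deep, mouth bevelled 5 mm more all round; axes turn with the switch. Key fully home: its head rests on top, key_bow 23 mm above this point.
- key_switch (a joint): Turn of the key switch: 0 is off (the slot lies across the hob, left to right); it grows clockwise seen from above, to the stop at 1.3 rad (75 degrees), which is on. It stays where it is left; friction 0.06 N m. The key has about 13 degrees of play each way in the slot before it turns the switch.

How it is judged:
By the outcome, as a careful person would: the job done as asked, in the order asked, and still so for the second after the job is handed in, with the robot touching nothing.
It also fails if it takes over 43 s, if anything falls off the work surface, if the arm or the gripper's body presses on something with over 40 N, if the wrist force passes 120 N, or if a joint passes its speed limit or range.

### The arm

A 6-joint arm with a two-finger parallel gripper is mounted at the origin on a cart in front of the work surface, level with it; the furniture and walls round the work are solid. World frame = base frame: x ahead of the robot, y to its left, z up, the work surface at z = 0. Lengths are in m, angles in rad, forces in N, time in s.
With the tool pointing down it reaches from about 0.35 to 0.85 m from the base axis. Payload 8.1 kg.
Tool frame: the origin (TCP) lies between the finger pads; the fingertips stand 11 mm ahead of it and the grasp point (between the pads) lies 8 mm behind it (robot.tips_ahead is the distance from the TCP to the fingertips, in m); z points along the fingers, y is the line along which they close (so a half turn about z gives the same grasp; the last joint's range is limited). The gripper opens to 93 mm and grips with 3 to 60 N. Pads are 15 mm wide; open, the fingers measure 128 mm over their backs; the gripper's body (75 mm by 188 mm) begins 65 mm behind the grasp point.
Start: joints at [1.177, 0.13, 1.488, -0, 1.523, -0.085], TCP at [0.182, 0.572, 0.23] pointing down, gripper open.
Joint ranges: [-2.96, 2.96], [-0.89, 2.26], [0.02, 2.5], [-1.34, 4.48], [0, 2.73], [-2.66, 2.66]. Speed limits (rad/s): [2.39, 2.39, 2.79, 3.14, 3.14, 3.14].

### API

Orientations are given as a rotation vector (axis times angle).
In Python, from plant import robot gives the robot as it stands. The module is installed in compiled form; this text tells all that it offers.
- The arm moves only by the tool move_arm, never from a script. Its argument "deltas" is one flat list of numbers, 7 for each row, row after row: the shift along the tool's x, y, z in m, then the turn, a rotation vector about the tool's x, y, z in rad, then the opening, from 0 (shut) to 1 (fully open). A call has 1 to 12 rows; each row is the pose to reach, as a shift and turn from the pose commanded when the call began, along the tool's axes at that moment; what a row does not reach only later rows make up. A row lasts 1/8 s, in which the tool goes at most 62.5 mm and 10.7 degrees, less where a joint would pass 70% of its speed; a pose out of reach is approached as far as the arm can. A call with a gripper value outside its range is refused whole. The fingers move at their own pace and stop on an object; "squeeze" is the grip in N (left out, the last holds). Time passes only in rows, so rows that repeat a pose let the fingers close. It gives the time, the measured TCP pose, the force, the opening and the grip force at its end, in the units of the state.
- robot.read_state(): the state, without advancing time (a new reading comes with each control period).
- robot.read_camera(name): name is "scene" or "top" or "wrist"; returns (picture, depth): 400x640x3 uint8, red, green, blue; 400x640 float32, m along the optical axis (not along the pixel's ray), 0 where there is no reading.
- robot.camera_model(name): a dict with "K" (3x3 intrinsics, pixels), "k1" (the pictures are not rectified: a ray, as slopes to the right and down, at radius r is drawn at 1 + k1 r^2 times it, then the intrinsics apply), "R" (3x3) and "t" (3): a world point X has camera coordinates R X + t; the wrist camera has in their place "tool_from_camera" (4x4, takes a point from camera to tool coordinates, whose origin is the TCP and whose axes are the flange's). Camera axes: x right, y down, z forward; pixel columns grow to the right and rows downward; lengths in m; the calibration is good to about 2 mm. A picture is of the moment at which its call begins: read the wrist's pose just before it. camera_model takes no time and is no camera call.
- robot.close_job(): hands the job in; it is judged then, once.
Trained networks look in the newest picture that a camera, given by its name, has taken for a name from the list of things; names that differ only in an ending like _2 or _b are one class to them, and where a whole thing is asked for, a point or a joint stands for the part that bears it (a point fixed in the world has none). Each returns a list of dicts, best first, with "confidence" (0 to 1); they miss things now and then, are a little off and sometimes report something else, mostly with a low value. They report only what shows in the picture. A call takes as long as a camera call.
- robot.recognise(camera, label): "uv" ([column, row] in pixels, amid what is visible of it).
The state is a dict: "t": time; "q": joint angles; "dq": joint speeds; "joint_torque": joint torques, N m; "tool_pos": TCP position; "orientation": TCP orientation; "force": force on the tool from outside, world axes, zero at the start; "wrist_torque": the same for the moment, N m; "opening": finger opening in m; "gripper_force": force on a finger pad.
Only numpy, scipy, OpenCV 4.12 (cv2) and the standard library are available. Lean on these libraries where they do the work, as an engineer would, in place of code of your own. Each camera call takes 0.05 s, during which the arm holds its last target. There are 200 camera calls.

## Working session

There is one attempt and no reset: what is moved stays moved. The work goes in short steps, Python scripts to look and compute and a tool call to move; the robot and the scene stay as the last step left them, time stands still between calls to the robot, and variables do not carry over. Pictures are saved under pics/ and viewed, at most 10 in all, crops included, and the job is handed in when it is done.

Besides the shell and the picture viewer there is one more tool, called after "Call:" by a JSON object that holds its "op" and its "data". move_arm: Moves the arm, as the interface text tells. Its arguments: {"type":"object","properties":{"deltas":{"type":"array","items":{"type":"number"}},"squeeze":{"type":"number"}},"required":["deltas"]}

```bash
mkdir -p pics
cat > h.py <<'E'
import numpy as np, cv2
from scipy.spatial.transform import Rotation as Rn
from plant import robot
def cam(name):
    s=robot.read_state(); im,d=robot.read_camera(name); m=robot.camera_model(name)
    K=np.array(m["K"])
    if "R" in m:
        R=np.array(m["R"]).T; t=-R@np.array(m["t"])
    else:
        T=np.array(m["tool_from_camera"]); Q=Rn.from_rotvec(s["orientation"]).as_matrix()
        R=Q@T[:3,:3]; t=Q@T[:3,3]+np.array(s["tool_pos"])
    h,w=d.shape
    v,u=np.mgrid[:h,:w].astype(float)
    x=(u-K[0,2])/K[0,0]; y=(v-K[1,2])/K[1,1]; x0,y0=x,y
    for _ in range(8):
        f=1+m["k1"]*(x*x+y*y); x,y=x0/f,y0/f
    ray=np.stack([x,y,np.ones_like(x)],-1)
    P=(ray*d[...,None])@R.T+t
    P[d==0]=np.nan
    return im,d,P,ray@R.T,t
def save(n,im): cv2.imwrite("pics/"+n+".png",im[...,::-1])
E
python3 - <<'E'
from h import *
np.set_printoptions(precision=4,suppress=True)
for c in ("top","scene"):
    im,d,P,ray,t=cam(c); save(c+"1",im); print(c,t)
    for l in ("key_bow","round_key_head","keyhole","key_switch"):
        for r in robot.recognise(c,l)[:2]:
            u,v=map(int,np.round(r["uv"])); print(l,r,P[v,u])
E
```

```text
top [0.4295 0.1082 1.0763]
key_bow {'uv': [381.3, 189.5], 'confidence': 0.66} [ 0.5165 -0.0561  0.0321]
round_key_head {'uv': [235.2, 193.9], 'confidence': 0.56} [0.5002 0.262  0.0877]
keyhole {'uv': [380.9, 188.5], 'confidence': 0.55} [ 0.5187 -0.0519  0.059 ]
key_switch {'uv': [378.4, 192.0], 'confidence': 0.58} [ 0.5119 -0.0492  0.0329]
scene [ 0.1293 -0.4138  0.8224]
key_bow {'uv': [300.4, 191.7], 'confidence': 0.75} [0.5105 0.1729 0.0759]
round_key_head {'uv': [270.7, 171.7], 'confidence': 0.52} [0.4908 0.2574 0.0827]
keyhole {'uv': [369.6, 262.8], 'confidence': 0.58} [ 0.519  -0.0509  0.0566]
key_switch {'uv': [365.6, 263.3], 'confidence': 0.85} [ 0.5192 -0.0399  0.0437]
```

View pics/top1.png

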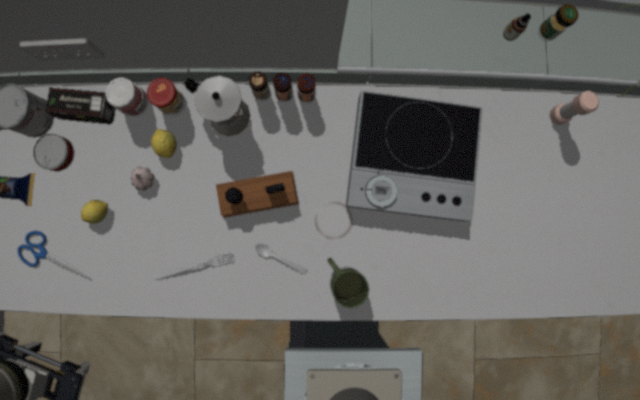

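View pics/scene1.png

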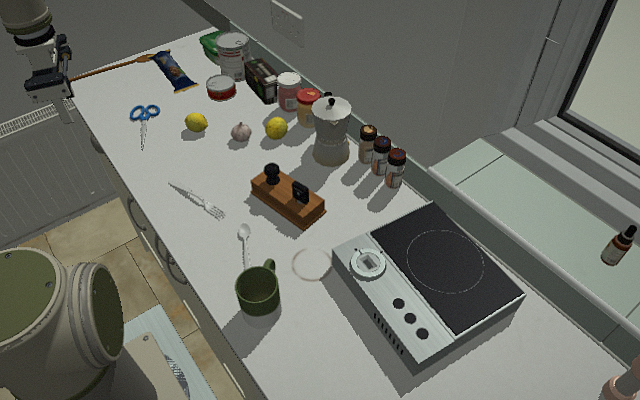

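The top view shows the stand at about (258,194), with the round key at (234,196) and the flat key at (275,188). The hob switch is at (381,190). The top camera's key_bow detection is wrong because it landed on the switch. The scene camera's detection is right.

Run:
```python
from h import *
np.set_printoptions(precision=4,suppress=True)
for c,b in (("top",(255,175,295,205)),("scene",(285,175,315,210))):
    im,d,P,ray,t=cam(c)
    Q=P[b[1]:b[3],b[0]:b[2]].reshape(-1,3); Q=Q[(Q[:,2]>.082)&(Q[:,2]<.1)]
    r=cv2.minAreaRect((Q[:,:2]*1000).astype(np.float32)); print(c,len(Q),Q.mean(0),r)
im,d,P,ray,t=cam("top")
print(np.round(P[176:206:3,362:402:4,2],3))
Q=P.reshape(-1,3); k=(Q[:,2]>.05)&(Q[:,2]<.075)&(Q[:,1]<0.03)&(Q[:,1]>-.3)&(Q[:,0]>.4)&(Q[:,0]<.8)
print(cv2.minAreaRect((Q[k,:2]*1000).astype(np.float32)), np.median(Q[k,2]))
print(robot.camera_model("wrist"))
print(robot.read_state()["orientation"])
```

```text
top 118 [0.5144 0.1789 0.0883] ((514.8360595703125, 179.1304473876953), (14.379573822021484, 37.27249526977539), 14.806142807006836)
scene 112 [0.5141 0.1783 0.0877] ((514.0960083007812, 180.4568634033203), (15.472037315368652, 39.096092224121094), 15.688289642333984)
[[0.056 0.053 0.054 0.058 0.065 0.065 0.058 0.054 0.06  0.059]
 [0.057 0.058 0.056 0.063 0.066 0.065 0.065 0.065 0.057 0.057]
 [0.056 0.059 0.064 0.065 0.065 0.063 0.066 0.064 0.055 0.059]
 [0.059 0.045 0.065 0.068 0.065 0.064 0.066 0.065 0.063 0.056]
 [0.057 0.067 0.063 0.066 0.06  0.062 0.061 0.065 0.066 0.057]
 [0.059 0.067 0.064 0.062 0.032 0.034 0.057 0.067 0.068 0.057]
 [0.058 0.068 0.065 0.061 0.063 0.057 0.063 0.066 0.067 0.054]
 [0.054 0.055 0.068 0.066 0.067 0.063 0.067 0.068 0.065 0.058]
 [0.056 0.059 0.067 0.065 0.063 0.066 0.067 0.065 0.052 0.059]
 [0.056 0.054 0.052 0.068 0.067 0.067 0.066 0.065 0.058 0.054]]
((613.305419921875, -132.00193786621094), (328.5706787109375, 321.09576416015625), 88.70890808105469) 0.059363599957106716
{'K': array([[358.1084,   0.    , 318.6712],
       [  0.    , 358.1084, 201.6481],
       [  0.    ,   0.    ,   1.    ]]), 'k1': 0.0004815613571990312, 'tool_from_camera': array([[ 0.0005, -0.9689, -0.2473,  0.0685],
       [ 1.    ,  0.0005,  0.    , -0.0009],
       [ 0.0001, -0.2473,  0.9689, -0.1551],
       [ 0.    ,  0.    ,  0.    ,  1.    ]])}
[0.4831 3.1042 0.0001]
```

```bash
cat >> h.py <<'E'
def rel(pos,yaw_y):
    """delta (tool frame) to TCP pos, pointing down, finger line at yaw_y deg"""
    s=robot.read_state(); Q=Rn.from_rotvec(s["orientation"]).as_matrix()
    a=np.radians(yaw_y); y=np.array([np.cos(a),np.sin(a),0]); z=np.array([0,0,-1.]); x=np.cross(y,z)
    G=np.column_stack([x,y,z])
    print("pos",np.round(s["tool_pos"],4),"delta",np.round(Q.T@(np.array(pos)-s["tool_pos"]),4),np.round(Rn.from_matrix(Q.T@G).as_rotvec(),4),"q",np.round(s["q"],3))
E
python3 - <<'E'
from h import *
rel([.5145,.1795,.23],15)
E
```

```text
pos [0.1823 0.5716 0.2297] delta [-4.356e-01 -2.727e-01 -3.000e-04] [ 1.0000e-04 -0.0000e+00  1.0002e+00] q [ 1.177  0.13   1.488 -0.     1.523 -0.085]
```

Call:
{"op": "move_arm", "data": {"deltas": [-0.4356, -0.2727, 0, 0, 0, 1.0, 1, -0.4356, -0.2727, 0, 0, 0, 1.0, 1, -0.4356, -0.2727, 0, 0, 0, 1.0, 1, -0.4356, -0.2727, 0, 0, 0, 1.0, 1, -0.4356, -0.2727, 0, 0, 0, 1.0, 1, -0.4356, -0.2727, 0, 0, 0, 1.0, 1, -0.4356, -0.2727, 0, 0, 0, 1.0, 1, -0.4356, -0.2727, 0, 0, 0, 1.0, 1, -0.4356, -0.2727, 0, 0, 0, 1.0, 1, -0.4356, -0.2727, 0, 0, 0, 1.0, 1, -0.4356, -0.2727, 0, 0, 0, 1.0, 1, -0.4356, -0.2727, 0, 0, 0, 1.0, 1]}}

```text
t: 2.15
tool_pos: [0.5137, 0.1809, 0.2298]
orientation: [-1.909, -2.495, -0.0]
force: [0.1, 0.6, 0.3]
opening: 0.0929
gripper_force: 0.0
```

```bash
cat >> h.py <<'E'
def keyfit(P,cx,cy,lo=.082,hi=.1):
    Q=P.reshape(-1,3); k=(abs(Q[:,0]-cx)<.035)&(abs(Q[:,1]-cy)<.035)&(Q[:,2]>lo)&(Q[:,2]<hi)
    Q=Q[k]; print(len(Q),Q.mean(0),cv2.minAreaRect((Q[:,:2]*1000).astype(np.float32)))
E
python3 - <<'E'
from h import *
np.set_printoptions(precision=4,suppress=True)
im,d,P,ray,t=cam("wrist"); save("w1",im)
keyfit(P,.5145,.1795)
rel([.5145,.1795,.23],15); print(robot.read_state()["t"])
print(robot.recognise("wrist","key_bow")[:2])
E
```

```text
754 [0.5149 0.1811 0.0894] ((515.2760620117188, 180.0041046142578), (13.74671745300293, 40.18262481689453), 14.959481239318848)
pos [0.5137 0.1808 0.2298] delta [-0.0014  0.0004 -0.0002] [ 0.0001 -0.0002  0.0023] q [ 0.244 -0.02   1.643  0.     1.518 -0.02 ]
2.2
[{'uv': [321.0, 190.5], 'confidence': 0.9}]
```

View pics/w1.png

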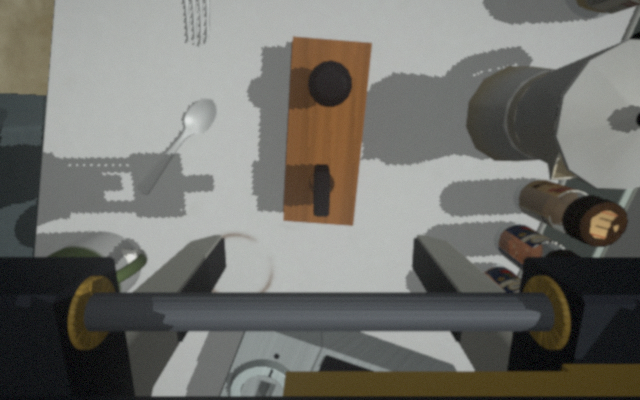

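The wrist view shows the flat key at (321,190) between the fingers and aligned with them, with the round key at (330,83). The fit is 13.7 x 40.2 mm at 15°, which matches the given sizes. I'll descend and grip.

Call:
{"op": "move_arm", "data": {"deltas": [0, 0.001, 0.06, 0, 0, 0, 1, 0, 0.001, 0.11, 0, 0, 0, 1, 0, 0.001, 0.145, 0, 0, 0, 1, 0, 0.001, 0.166, 0, 0, 0, 1, 0, 0.001, 0.166, 0, 0, 0, 1, 0, 0.001, 0.166, 0, 0, 0, 1], "squeeze": 30}}

```text
t: 3.0
tool_pos: [0.516, 0.1802, 0.0649]
orientation: [1.911, 2.492, 0.002]
force: [-0.2, -0.2, 0.6]
opening: 0.0933
gripper_force: 0.0
```

Call:
{"op": "move_arm", "data": {"deltas": [0, 0, 0, 0, 0, 0, 0, 0, 0, 0, 0, 0, 0, 0, 0, 0, 0, 0, 0, 0, 0, 0, 0, 0, 0, 0, 0, 0, 0, 0, 0, 0, 0, 0, 0, 0, 0, 0, 0, 0, 0, 0, 0, 0, 0, 0, 0, 0, 0, 0, 0, 0, 0, 0, 0, 0, 0, 0, 0, 0, 0, 0, 0, 0, 0, 0, 0, 0, 0, 0], "squeeze": 30}}

```text
t: 4.25
tool_pos: [0.5154, 0.1797, 0.0636]
orientation: [1.912, 2.493, 0.0]
force: [0.3, 0.1, 0.5]
opening: 0.0138
gripper_force: 30.0
```

Call:
{"op": "move_arm", "data": {"deltas": [0, 0, -0.03, 0, 0, 0, 0, 0, 0, -0.08, 0, 0, 0, 0, 0, 0, -0.13, 0, 0, 0, 0, 0, 0, -0.16, 0, 0, 0, 0, 0, 0, -0.16, 0, 0, 0, 0, 0, 0, -0.16, 0, 0, 0, 0]}}

```text
t: 5.0
tool_pos: [0.5148, 0.1796, 0.2221]
orientation: [-1.911, -2.492, 0.002]
force: [0.7, -0.1, -0.7]
opening: 0.0138
gripper_force: 30.0
```

Run:
```python
from h import *
np.set_printoptions(precision=4,suppress=True)
im,d,P,ray,t=cam("top")
Q=P.reshape(-1,3); k=(abs(Q[:,0]-.515)<.05)&(abs(Q[:,1]+.05)<.05)&(Q[:,2]>.062)&(Q[:,2]<.075)
print(k.sum(),Q[k].mean(0),cv2.minEnclosingCircle((Q[k,:2]*1000).astype(np.float32)))
save("top2",cv2.resize(im[160:225,340:480],None,fx=5,fy=5,interpolation=cv2.INTER_CUBIC))
rel([.52,-.13,.22],-7); print(robot.read_state()["opening"])
```

```text
681 [ 0.5122 -0.0515  0.0655] ((524.529052734375, -60.29448699951172), 50.247154235839844)
pos [0.5144 0.1795 0.2214] delta [-0.3003 -0.0747  0.0017] [-0.0031  0.0005  0.3842] q [ 0.242 -0.012  1.651 -0.     1.506 -0.02 ]
0.013898872123720263
```

View pics/top2.png

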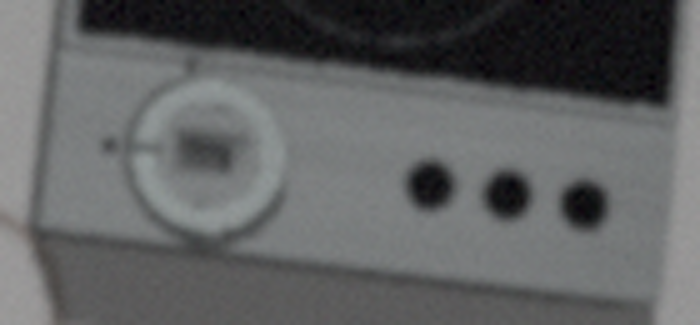

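The crop shows the switch centred near (207,157) in the crop, with the slot across the hob and tilted about -7°, which is the off position. Next is a close wrist look from just to its right.

Call:
{"op": "move_arm", "data": {"deltas": [-0.06, -0.015, 0, 0, 0, 0.1, 0, -0.12, -0.03, 0, 0, 0, 0.2, 0, -0.18, -0.045, 0, 0, 0, 0.3, 0, -0.24, -0.06, 0, 0, 0, 0.384, 0, -0.285, -0.0715, 0, 0, 0, 0.384, 0, -0.3, -0.0747, 0, 0, 0, 0.384, 0, -0.3, -0.0747, 0, 0, 0, 0.384, 0, -0.3, -0.0747, 0, 0, 0, 0.384, 0]}}

```text
t: 6.05
tool_pos: [0.5208, -0.1279, 0.2229]
orientation: [-2.35, -2.082, 0.0]
force: [0.5, 0.1, -0.8]
opening: 0.0136
gripper_force: 30.0
```

Run:
```python
from h import *
np.set_printoptions(precision=4,suppress=True)
im,d,P,ray,t=cam("wrist")
print(robot.recognise("wrist","keyhole")[:2],robot.recognise("wrist","key_switch")[:2])
rel([.52,-.13,.22],-7)
save("w2",im)
```

```text
[{'uv': [299.7, 98.3], 'confidence': 0.82}] [{'uv': [298.5, 102.9], 'confidence': 0.82}]
pos [ 0.5211 -0.128   0.2236] delta [-0.0021 -0.0009  0.0036] [-0.     -0.0002  0.0021] q [-0.337 -0.038  1.673  0.     1.507 -0.217]
```

View pics/w2.png

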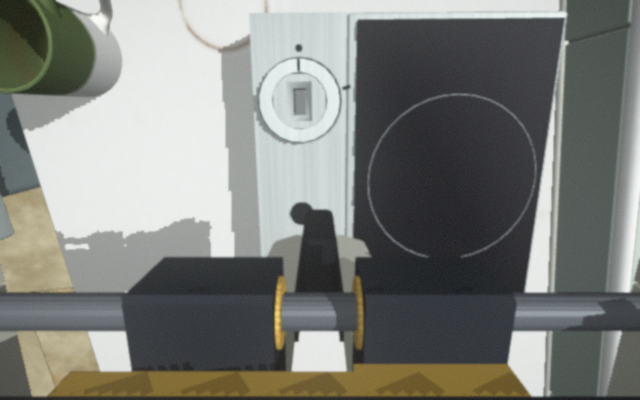

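The wrist view shows the slot at about (300,100) in the white ring, pointer up towards the off dot. The gripped key's side shows at (318,240).

```bash
cat > m.py <<'E'
from h import *
np.set_printoptions(precision=4,suppress=True)
im,d,P,ray,t=cam("wrist"); s=robot.read_state()
g=im.mean(2).astype(np.float32)
# orthophoto at z=.066, 0.25 mm/px, centred (.515,-.05)
m=robot.camera_model("wrist"); K=np.array(m["K"]); T=np.array(m["tool_from_camera"]); Q=Rn.from_rotvec(s["orientation"]).as_matrix()
R=Q@T[:3,:3]
N=360; C=(.515,-.05)
i,j=np.mgrid[:N,:N]; X=np.stack([C[0]-(i-N/2)*.00025,C[1]-(j-N/2)*.00025,np.full((N,N),.066)],-1)
c=(X-t)@R; x=c[...,:2]/c[...,2:]; r2=(x**2).sum(-1,keepdims=True); x=x*(1+m["k1"]*r2)
o=cv2.remap(g,(x[...,0]*K[0,0]+K[0,2]).astype(np.float32),(x[...,1]*K[1,1]+K[1,2]).astype(np.float32),cv2.INTER_CUBIC)
o8=np.clip(o,0,255).astype(np.uint8); cv2.imwrite("pics/ortho%d.png"%int(s["t"]*100),cv2.resize(o8,None,fx=1.6,fy=1.6))
w=lambda p:(C[0]-(p[1]-N/2)*.00025,C[1]-(p[0]-N/2)*.00025)
# depth ring
A=P.reshape(-1,3); k=(np.hypot(A[:,0]-.515,A[:,1]+.05)<.045)&(A[:,2]>.0625)&(A[:,2]<.072)
print("ring",k.sum(),np.median(A[k],0))
ce,ax,an=cv2.fitEllipse(cv2.convexHull((A[k,:2]*1e3).astype(np.float32))); print(ce,ax)
h=cv2.HoughCircles(o8,cv2.HOUGH_GRADIENT,1,200,param1=100,param2=15,minRadius=128,maxRadius=142)
print("hough",None if h is None else (w(h[0,0,:2]),h[0,0,2]*.25))
# key in hand, tool frame
B=(A-s["tool_pos"])@Q; k=(abs(B[:,1])<.012)&(B[:,0]>-.03)&(B[:,0]<.04)&(B[:,2]>-.04)&(B[:,2]<.06)
for z in np.arange(-.035,.055,.005):
    q=B[k&(abs(B[:,2]-z)<.0025)]
    if len(q)>3: print(round(z,3),len(q),np.percentile(q[:,0],[10,50,95]),np.percentile(q[:,1],[5,95]))
E
python3 m.py; ls pics
```

```text
ring 4705 [ 0.5127 -0.0503  0.0666]
(512.65966796875, -51.34831237792969) (67.19821166992188, 67.30192565917969)
hough ((np.float32(0.51287496), np.float32(-0.051375)), np.float32(33.5))
-0.035 194 [0.0065 0.0084 0.009 ] [-0.0114  0.0113]
-0.03 184 [0.0068 0.0083 0.0091] [-0.0113  0.0113]
-0.025 2092 [0.0005 0.009  0.0194] [-0.0073  0.0065]
-0.02 267 [0.0073 0.0183 0.0204] [-0.011   0.0105]
-0.015 216 [0.0082 0.0192 0.0203] [-0.0111  0.0111]
-0.01 210 [0.0082 0.0191 0.0203] [-0.0109  0.0109]
-0.005 191 [0.0084 0.0195 0.0204] [-0.011   0.0109]
0.0 150 [0.0085 0.0195 0.0203] [-0.011   0.0109]
0.005 149 [0.0084 0.0193 0.0203] [-0.011   0.0111]
0.01 126 [0.0085 0.0197 0.0204] [-0.0109  0.0109]
0.015 64 [0.0192 0.02   0.0203] [-0.0065  0.0051]
ortho625.png
scene1.png
top1.png
top2.png
w1.png
w2.png
```

View pics/ortho625.png

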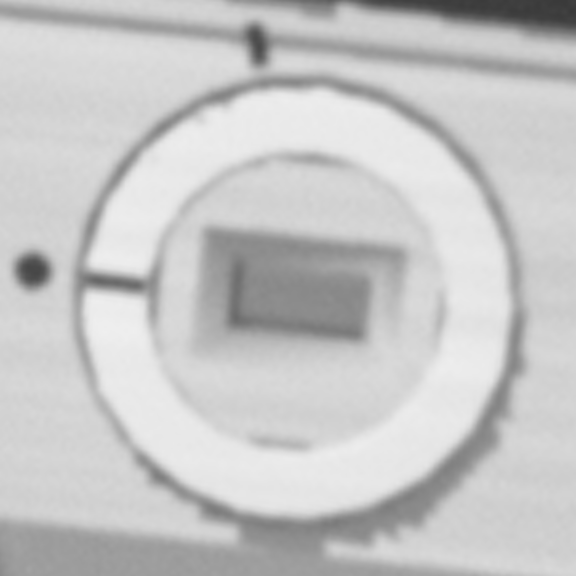

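Run:
```python
from h import *
rel([.5127,-.0514,.142],-7)
```

```text
pos [ 0.5211 -0.1282  0.2237] delta [ 0.0752 -0.0176  0.0817] [ 0.     -0.0001  0.002 ] q [-0.337 -0.038  1.673  0.     1.507 -0.217]
```

The orthophoto shows the slot mouth centred near (300,294), with a yaw of about -6° and the pointer at off. The key is centred on the tool axis.

Call:
{"op": "move_arm", "data": {"deltas": [0.04, -0.01, 0.01, 0, 0, 0, 0, 0.0752, -0.017, 0.03, 0, 0, 0, 0, 0.0752, -0.017, 0.06, 0, 0, -0.015, 0, 0.0752, -0.017, 0.08, 0, 0, -0.015, 0, 0.0752, -0.017, 0.08, 0, 0, -0.015, 0, 0.0752, -0.017, 0.08, 0, 0, -0.015, 0, 0.0752, -0.017, 0.08, 0, 0, -0.015, 0]}}

```text
t: 7.12
tool_pos: [0.5141, -0.0529, 0.1451]
orientation: [2.336, 2.098, 0.002]
force: [0.1, 0.8, -0.0]
opening: 0.0138
gripper_force: 30.0
```

Run:
```python
from h import *
rel([.5133,-.0515,.0858],-6)
im,d,P,ray,t=cam("scene"); save("s2",cv2.resize(im[180:330,290:450],None,fx=3.7,fy=3.7,interpolation=cv2.INTER_CUBIC))
rel([.5133,-.0515,.0858],-6); print(robot.read_state()["force"])
```

```text
pos [ 0.5141 -0.0529  0.1451] delta [ 0.0013 -0.0011  0.0593] [ 0.0023  0.0002 -0.0023] q [-0.202 -0.041  1.821 -0.     1.359 -0.095]
pos [ 0.5141 -0.0529  0.1449] delta [ 0.0013 -0.001   0.0591] [ 0.0021  0.0002 -0.0024] q [-0.202 -0.041  1.821  0.     1.359 -0.095]
[ 0.8164758   0.89110752 -0.06895454]
```

View pics/s2.png

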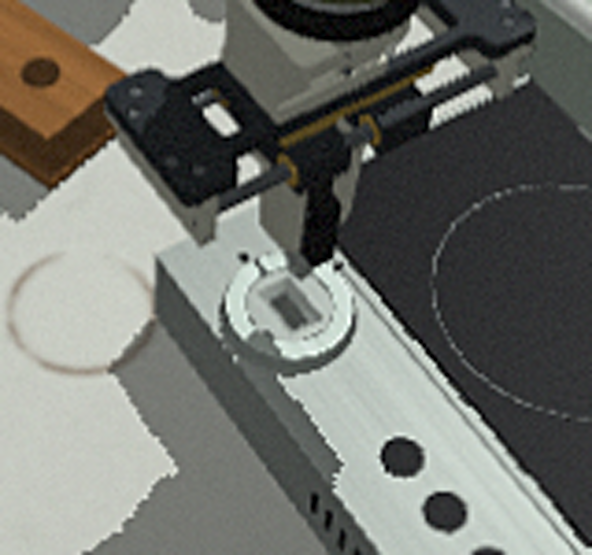

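The crop shows the key hanging above the slot, whose mouth is at about (292,307). I'll descend with the small xy correction, first to just inside the mouth.

Call:
{"op": "move_arm", "data": {"deltas": [0.0013, -0.001, 0.015, 0, 0, 0, 0, 0.0013, -0.001, 0.03, 0, 0, 0, 0, 0.0013, -0.001, 0.034, 0, 0, 0, 0, 0.0013, -0.001, 0.034, 0, 0, 0, 0]}}

```text
t: 7.68
tool_pos: [0.5117, -0.0512, 0.1088]
orientation: [-2.336, -2.098, 0.002]
force: [-0.3, -0.5, -0.6]
opening: 0.0138
gripper_force: 30.0
```

Run:
```python
from h import *
rel([.5133,-.0515,.0858],-6); s=robot.read_state(); print(s["force"],s["wrist_torque"])
```

```text
pos [ 0.5117 -0.0512  0.1088] delta [-0.0001  0.0016  0.023 ] [-0.0018 -0.0001 -0.0023] q [-0.199 -0.007  1.857 -0.     1.293 -0.092]
[-0.29182297 -0.45207265 -0.63112128] [-0.11470582  0.01962454 -0.00388664]
```

Call:
{"op": "move_arm", "data": {"deltas": [0, 0.001, 0.006, 0, 0, 0, 0, 0, 0.001, 0.012, 0, 0, 0, 0, 0, 0.001, 0.017, 0, 0, 0, 0, 0, 0.001, 0.02, 0, 0, 0, 0, 0, 0.001, 0.02, 0, 0, 0, 0]}}

```text
t: 8.3
tool_pos: [0.5132, -0.0514, 0.0893]
orientation: [-2.337, -2.099, 0.001]
force: [-0.7, 0.4, -1.0]
opening: 0.0139
gripper_force: 30.0
```

Run:
```python
from h import *
rel([.5133,-.0515,.0858],-6); s=robot.read_state(); print(s["force"],s["wrist_torque"])
```

```text
pos [ 0.5132 -0.0514  0.0893] delta [-0.0001  0.0002  0.0035] [-0.0006 -0.     -0.0023] q [-0.199  0.019  1.87  -0.     1.254 -0.092]
[-0.68867677  0.38010022 -0.97929628] [-0.06490742  0.11474292  0.02023603]
```

Call:
{"op": "move_arm", "data": {"deltas": [0, 0, 0.002, 0, 0, 0, 0, 0, 0, 0.004, 0, 0, 0, 0, 0, 0, 0.005, 0, 0, 0, 0, 0, 0, 0.005, 0, 0, 0, 0]}}

```text
t: 8.8
tool_pos: [0.5136, -0.0514, 0.0856]
orientation: [2.337, 2.099, 0.0]
force: [-2.4, 1.2, 7.6]
opening: 0.0137
gripper_force: 30.0
```

Fully home: TCP z is 0.0856, as expected, with 7.6 N contact. Now I'll turn it clockwise.

Call:
{"op": "move_arm", "data": {"deltas": [0, 0, 0, 0, 0, 0.13, 0, 0, 0, 0, 0, 0, 0.26, 0, 0, 0, 0, 0, 0, 0.39, 0, 0, 0, 0, 0, 0, 0.52, 0, 0, 0, 0, 0, 0, 0.65, 0, 0, 0, 0, 0, 0, 0.78, 0, 0, 0, 0, 0, 0, 0.91, 0, 0, 0, 0, 0, 0, 1.04, 0, 0, 0, 0, 0, 0, 1.17, 0, 0, 0, 0, 0, 0, 1.3, 0, 0, 0, 0, 0, 0, 1.4, 0, 0, 0, 0, 0, 0, 1.4, 0]}}

```text
t: 10.3
tool_pos: [0.5133, -0.0511, 0.0855]
orientation: [-3.14, -0.098, 0.0]
force: [-5.2, 2.5, 8.7]
opening: 0.0138
gripper_force: 30.0
```

Run:
```python
from h import *
rel([.5133,-.0515,.0858],-94); s=robot.read_state(); print(s["force"],s["wrist_torque"])
```

```text
pos [ 0.5133 -0.0511  0.0855] delta [-0.      0.0004 -0.0003] [-0.0004  0.0003  0.1321] q [-0.199  0.023  1.872  0.     1.246  1.309]
[-5.23904085  2.47978574  8.71744336] [ 0.41544268  1.13500779 -0.12428895]
```

Call:
{"op": "move_arm", "data": {"deltas": [0, 0, 0, 0, 0, 0.05, 0, 0, 0, 0, 0, 0, 0.1, 0, 0, 0, 0, 0, 0, 0.13, 0, 0, 0, 0, 0, 0, 0.13, 0]}}

```text
t: 10.8
tool_pos: [0.5134, -0.051, 0.0856]
orientation: [-3.139, 0.104, 0.0]
force: [-6.3, 2.9, 9.4]
opening: 0.0138
gripper_force: 30.0
```

Run:
```python
from h import *
rel([.5133,-.0515,.0858],-94); s=robot.read_state(); print(s["force"],s["wrist_torque"])
```

```text
pos [ 0.5134 -0.051   0.0856] delta [-0.      0.0005 -0.0002] [-0.0007  0.0002  0.0033] q [-1.990e-01  2.300e-02  1.872e+00  1.000e-03  1.246e+00  1.438e+00]
[-6.34552445  2.8757965   9.39086631] [ 0.5497853   1.09041758 -0.04148855]
```

Call:
{"op": "move_arm", "data": {"deltas": [0, 0, 0, 0, 0, 0.04, 0, 0, 0, 0, 0, 0, 0.08, 0, 0, 0, 0, 0, 0, 0.08, 0]}}

```text
t: 11.18
tool_pos: [0.5135, -0.0506, 0.0855]
orientation: [-3.132, 0.229, -0.0]
force: [-4.3, 4.3, 8.4]
opening: 0.0137
gripper_force: 30.0
```

Run:
```python
from h import *
rel([.5133,-.0515,.0858],-94); s=robot.read_state(); print(s["force"],s["wrist_torque"],s["joint_torque"])
im,d,P,ray,t=cam("scene"); save("s3",cv2.resize(im[200:320,310:440],None,fx=4.6,fy=4.6,interpolation=cv2.INTER_CUBIC))
```

```text
pos [ 0.5135 -0.0506  0.0855] delta [-0.      0.0009 -0.0003] [-0.0011  0.     -0.0764] q [-1.980e-01  2.400e-02  1.872e+00  1.000e-03  1.246e+00  1.518e+00]
[-4.25259935  4.34041746  8.44962254] [0.82685275 0.93284708 0.21034829] [ -2.2188887  -43.48945498 -44.14894581  -1.12534437  -1.95019998
   0.60195023]
```

View pics/s3.png

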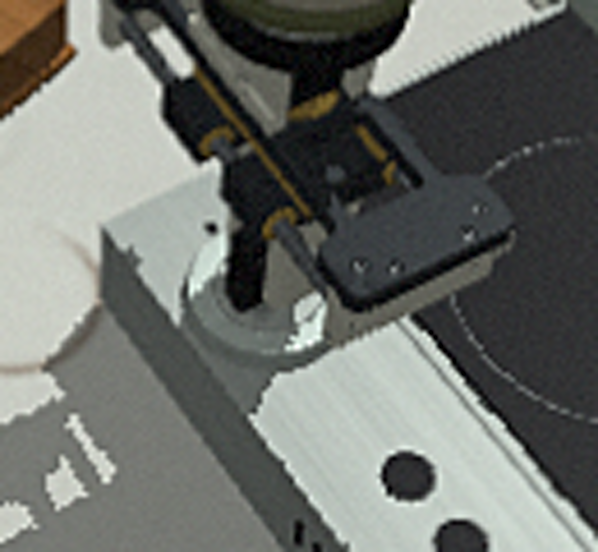

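The torque about the vertical jumped by 0.25 N m at about 92° of turn, which suggests the stop. The picture shows the key seated and turned with the switch. A small extra turn should confirm it.

Call:
{"op": "move_arm", "data": {"deltas": [0, 0, 0, 0, 0, 0.04, 0, 0, 0, 0, 0, 0, 0.04, 0]}}

```text
t: 11.48
tool_pos: [0.5135, -0.0506, 0.0855]
orientation: [-3.127, 0.291, -0.0]
force: [-3.7, 4.9, 8.2]
opening: 0.0138
gripper_force: 30.3
```

Run:
```python
from h import *
rel([.5133,-.0515,.0858],-94); s=robot.read_state(); print(s["force"],s["wrist_torque"],s["joint_torque"][5])
```

```text
pos [ 0.5135 -0.0506  0.0855] delta [-0.0001  0.0009 -0.0003] [-1.10e-03 -1.00e-04 -1.16e-01] q [-1.980e-01  2.400e-02  1.872e+00  1.000e-03  1.246e+00  1.558e+00]
[-3.69489661  4.89986183  8.21447732] [0.81127327 0.85106707 0.47105274] 0.8495303615927696
```

Call:
{"op": "move_arm", "data": {"deltas": [0, 0, -0.001, 0, 0, -0.06, 0, 0, 0, -0.001, 0, 0, -0.06, 0, 0, 0, -0.001, 0, 0, -0.06, 0.3, 0, 0, -0.001, 0, 0, -0.06, 0.6, 0, 0, -0.001, 0, 0, -0.06, 0.6, 0, 0, -0.001, 0, 0, -0.06, 0.6, 0, 0, -0.001, 0, 0, -0.06, 0.6]}}

```text
t: 12.35
tool_pos: [0.5134, -0.0515, 0.0856]
orientation: [3.135, -0.198, -0.0]
force: [0.8, -0.0, 0.2]
opening: 0.0546
gripper_force: 0.0
```

Call:
{"op": "move_arm", "data": {"deltas": [0, 0, -0.02, 0, 0, 0, 0.6, 0, 0, -0.06, 0, 0, 0, 0.6, 0, 0, -0.1, 0, 0, 0, 0.6, -0.03, 0, -0.14, 0, 0, 0, 0.6, -0.08, 0, -0.14, 0, 0, 0, 0.6, -0.08, 0, -0.14, 0, 0, 0, 0.6, -0.08, 0, -0.14, 0, 0, 0, 0.6]}}

```text
t: 13.22
tool_pos: [0.4344, -0.0414, 0.226]
orientation: [3.135, -0.198, 0.002]
force: [0.7, -0.6, 0.6]
opening: 0.0557
gripper_force: 0.0
```

Run:
```python
from h import *
np.set_printoptions(precision=4,suppress=True)
s=robot.read_state(); print(s["t"],s["tool_pos"],s["force"])
im,d,P,ray,t=cam("wrist"); keyfit(P,.5133,-.0515,.095,.125)
save("w3",im)
```

```text
13.225 [ 0.4344 -0.0414  0.226 ] [ 0.7033 -0.5703  0.5849]
1090 [ 0.5138 -0.0513  0.1114] ((513.5264892578125, -51.25029373168945), (14.530723571777344, 39.2995491027832), 84.97465515136719)
```

View pics/w3.png

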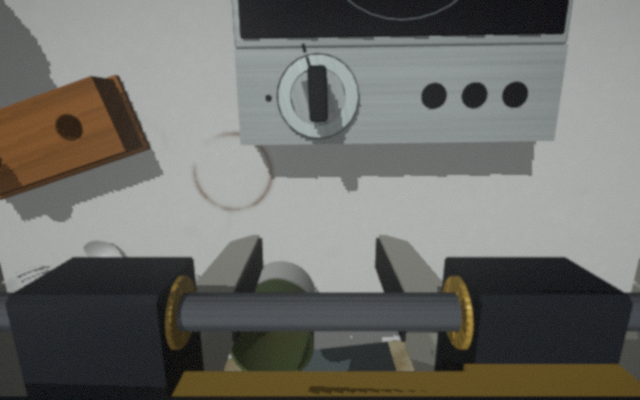

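The key stands in the switch with its top at 0.111 m, so it is fully home. The pointer meets the "on" mark at (306,50).

```bash
python3 -c "
from plant import robot
print(robot.close_job())"
```

```text
the job is handed in; nothing more can be done
None
```

The flat-headed key is fully home in the hob's switch, turned clockwise to the "on" stop and left there with the gripper clear; the round-headed key was not touched, and I handed the job in at about 13 s.

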